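# Load the stack cutter with the push stick

### The job

Load the stack cutter for its next trim: pick up the wooden push stick, bring the millboard block square against the cutter's side guide and feed it with the stick under the clear guard until it is pressed firmly, but gently, home against the back gauge; never ram the gauge. Keep the fingers out of the guarded space. Then lay the stick down on the table, clear of the cutter, with the block left home against both guide and gauge and everything else on the desk left where it was.

Things in the scene. Friction and masses are not known exactly. Their poses are not given: they have to be found in the camera images.
- cutter: Desktop stack cutter, fixed: grey base 480 x 270 mm, aluminium bed. Frame: origin on the table top, +x = feed direction, z up. Bed surface at z = 45 mm, x = -230 to 250, y = -113 to 113 mm. Guards, side frames and cross beam fill x = 0 to 130 mm across the whole width, up to z = 195 mm. A raised lever stands outside the -y frame (x = 60 to 200 mm, up to z = 355 mm).
- slot (a point): Middle of the feed slot, on the bed right under the clear front guard's face (cutter x = 0, y = 0, z = 45 mm), axes as the cutter's. The slot is 26 mm high under the guard's lip and 226 mm wide. Fingers must stay out of the guarded space: 20 mm before this point to 150 mm past it along x, 113 mm to either side, up to 85 mm above the bed.
- guide_face (a point): Side guide: straight steel bar on the bed, 420 mm long and 25 mm high. This point is the middle of its face, at bed level (cutter x = -10, y = -75, z = 45 mm), axes as the cutter's: the face runs along x and the block belongs against it on the +y side.
- holddown_line (a point): Point on the bed under the sprung hold-down bar, which crosses the feed inside the guards (cutter x = 106 mm); axes as the cutter's. Its round underside hangs 8.5 mm over the bed, so the 10 mm block lifts it as it passes: the push needed rises to some 4 to 8 N as the front edge enters, and drags with some 2 to 6 N after that.
- gauge: Back gauge: upright steel plate 168 mm wide, 35 mm high, across the bed behind the guards, locked somewhere along a rail. This is the rail's front end (cutter x = 155, y = 16, z = 45 mm), axes as the cutter's: the plate's face stands 0 to 45 mm past it along x, where is not given: feel for it. Firmly but gently home: 5 to 12 N on the plate, on top of the drag, for half a second. Over 22 N is ramming.
- board_center (a point): Centre of the millboard block, a stiff brown slab 130 mm long (its x), 110 mm wide (its y) and 10 mm thick, about 0.15 kg, lying loose on the cutter's bed before the guard, off the side guide and a little askew, its x roughly along the feed.
- stick_grip (a point): Middle of the grip of the wooden push stick, 18 mm over its flat sole; stands on its sole on the table, 0.16 kg, 28 mm wide (y); x points to the nose. Grip body x = -80 to 20 mm, 36 mm high. Nose x = 20 to 122 mm, 19 mm high: ends in an upright pushing face 13 mm high, with a 10 mm lip above it that reaches over the work. Behind x = -75 mm a handle rises to 70 mm, back to x = -165 mm.
- tablet: Bystander: black drawing tablet, 281 x 215 x 7 mm, origin under its centre.
- stylus: Bystander: white stylus, 150 x 9 mm, origin under its centre.
- mug: Bystander: white mug, 80 mm across, 95 mm high, origin under its centre.
- marker_a: Bystander: black marker pen with a grey cap, 130 x 16 x 14 mm, origin under its middle.
- marker_b: Bystander: black marker pen, 130 x 16 x 14 mm, origin under its middle.
- offcut: Bystander: narrow millboard offcut, 120 x 26 x 10 mm, origin under its centre.
- eraser: Bystander: white eraser, 55 x 24 x 13 mm, origin under its centre.
Mind the look-alikes: they are no part of the job. Of the things that look like the part that bears board_center, the larger one is meant.

How it is judged:
By the outcome, as a careful person would: the job done as asked, in the order asked, and still so for the second after the job is handed in, with the robot touching nothing.
It also fails if it takes over 72 s, if anything falls off the work surface, if the arm or the gripper's body presses on something with over 40 N, if the wrist force passes 120 N, or if a joint passes its speed limit or range.

### The arm

A 6-joint arm with a two-finger parallel gripper is mounted at the origin on the work surface. World frame = base frame: x ahead of the robot, y to its left, z up, the work surface at z = 0. Lengths are in m, angles in rad, forces in N, time in s.
With the tool pointing down it reaches from about 0.35 to 0.975 m from the base axis. Payload 4.9 kg.
Tool frame: the origin (TCP) lies midway between the tips of the shut fingers; the grasp point (between the pads) lies 19 mm behind it; z points along the fingers, y is the direction in which the jaws open and shut (so a half turn about z gives the same grasp; the last joint's range is limited). The gripper opens to 85 mm and grips with 20 to 120 N. Pads are 22 mm wide; open, the fingers measure 114 mm over their backs; the gripper's body (76 mm by 85 mm) begins 54 mm behind the grasp point. The pads swing forward as they close: fully open they stand 13 mm farther back than shut.
Start: joints at [-1.458, 0.053, 1.613, -0, 1.476, -0.119], TCP at [0.144, -0.608, 0.231] pointing down, gripper open.
Joint ranges: [-3.01, 3.01], [-1.01, 2.22], [0.06, 2.58], [-1.02, 4.17], [0.09, 2.62], [-3.14, 3.14]. Speed limits (rad/s): [2.57, 2.57, 3.14, 3.14, 3.14, 3.14].

### API

Orientations are given as a unit quaternion [w, x, y, z].
In Python, from plant import manip, cams gives the robot as it stands.
- The arm moves only by the tool jog_arm, never from a script. Its argument "targets" is a list of rows, each a list of 4 numbers: the shift along the tool's x, y, z in m, then the turn about the tool's z in degrees. A call has 1 to 5 rows; each row is the pose to reach, as a shift and turn from the pose commanded when the call began, along the tool's axes at that moment; what a row does not reach only later rows make up. A row lasts 1/12 s, in which the tool goes at most 41.7 mm and 7.16 degrees, less where a joint would pass 70% of its speed; a pose out of reach is approached as far as the arm can. A call with a gripper value outside its range is refused whole. "fingers" is the opening, from 0 (shut) to 1 (fully open), set as the call begins (left out, the last holds). The fingers move at their own pace and stop on an object; the grip force is fixed at half the most. Time passes only in rows, so rows that repeat a pose let the fingers close. It gives the time, the measured TCP pose, the force and the opening at its end, in the units of the state.
- manip.state(): the state, without advancing time (a new reading comes with each control period).
- cams.grab_frame(name): name is "scene" or "side" or "wrist"; returns the picture (420x560x3 uint8, red, green, blue); there is no depth.
- cams.get_calibration(name): a dict with "camera_matrix" (3x3 intrinsics, pixels), "cam_to_world" (4x4, takes a point from camera to world coordinates). Camera axes: x right, y up, looking along -z (the intrinsics and any distortion apply to the point x, -y, -z); pixel columns grow to the right and rows downward; lengths in m; the calibration is good to about 2 mm. A picture is of the moment at which its call begins: read the wrist's pose just before it. get_calibration takes no time and is no camera call; for the wrist camera it gives the pose at the moment of the call.
- manip.job_done(): hands the job in, once; it reports no verdict.
The state is a dict: "time": time; "joint_pos": joint angles; "joint_vel": joint speeds; "joint_efforts": joint torques, N m; "tool_pos": TCP position; "tool_rot": TCP orientation; "contact_force": force on the tool from outside, world axes, zero at the start; "ft_torque": the same for the moment, N m; "gripper_width": opening from 0.0 (shut) to 1.0 (fully open).
Only numpy, scipy, OpenCV 4.12 (cv2) and the standard library are available. Lean on these libraries where they do the work, as an engineer would, in place of code of your own. Each camera call takes 0.05 s, during which the arm holds its last target. There are 200 camera calls.

## Working session

There is one attempt and no reset: what is moved stays moved. The work goes in short steps, Python scripts to look and compute and a tool call to move; the robot and the scene stay as the last step left them, time stands still between calls to the robot, and variables do not carry over. Pictures are saved under pics/ and viewed, about 8 in all and at most 12, crops included, and the job is handed in when it is done.

Besides the shell and the picture viewer there is one more tool, called by a JSON object that holds its "method" and its "body", one argument or row to a line. jog_arm: Moves the arm, as the interface text tells. Its arguments: {"type":"object","properties":{"targets":{"type":"array"},"fingers":{"type":"number"}},"required":["targets"]}

```bash
ls; mkdir -p pics; python3 - <<'E'
from plant import manip,cams
import cv2,numpy as np
s=manip.state();print(s)
for n in("scene","side"):
    im=cams.grab_frame(n);cv2.imwrite(f"pics/{n}0.png",cv2.resize(im[:,:,::-1],None,fx=1.42,fy=1.42,interpolation=cv2.INTER_CUBIC))
    c=cams.get_calibration(n);print(n,{k:(np.round(v,4).tolist() if hasattr(v,'__len__') and not isinstance(v,str) else v) for k,v in c.items()})
E
```

```text
pics
{'time': 0.0, 'joint_pos': array([-1.45799408e+00,  5.33858680e-02,  1.61432690e+00,  1.99827241e-06,
        1.47602092e+00, -1.19005301e-01]), 'joint_vel': array([-1.43339299e-03,  6.15604203e-05, -1.56954734e-03,  1.14093881e-03,
        5.89017735e-04, -6.23512126e-04]), 'joint_efforts': array([-3.02397702e-04, -3.93683589e+01, -3.70174277e+01, -1.34553461e-04,
        7.19213524e-03,  1.00523238e-05]), 'tool_pos': array([ 0.1435105 , -0.60763984,  0.2300254 ]), 'tool_rot': array([-1.07051007e-03,  9.93290115e-01,  1.15644284e-01,  4.31478163e-06]), 'contact_force': array([ 0.18734615, -0.38106051,  0.18739497]), 'ft_torque': array([-0.05331309, -0.01784898, -0.01122469]), 'gripper_width': 0.997935983285339}
scene {'camera_matrix': [[460.6731, 0.0, 282.8276], [0.0, 460.6731, 215.3151], [0.0, 0.0, 1.0]], 'cam_to_world': [[0.9494, -0.2252, 0.2189, 0.7876], [0.3138, 0.6496, -0.6925, -0.7696], [0.0137, 0.7261, 0.6874, 0.8909], [0.0, 0.0, 0.0, 1.0]]}
side {'camera_matrix': [[475.5628, 0.0, 275.0429], [0.0, 475.5628, 201.8459], [0.0, 0.0, 1.0]], 'cam_to_world': [[-0.864, 0.4135, -0.2874, 0.1984], [-0.5035, -0.7164, 0.483, 0.617], [-0.0062, 0.562, 0.8271, 1.0355], [0.0, 0.0, 0.0, 1.0]]}
```

View pics/scene0.png

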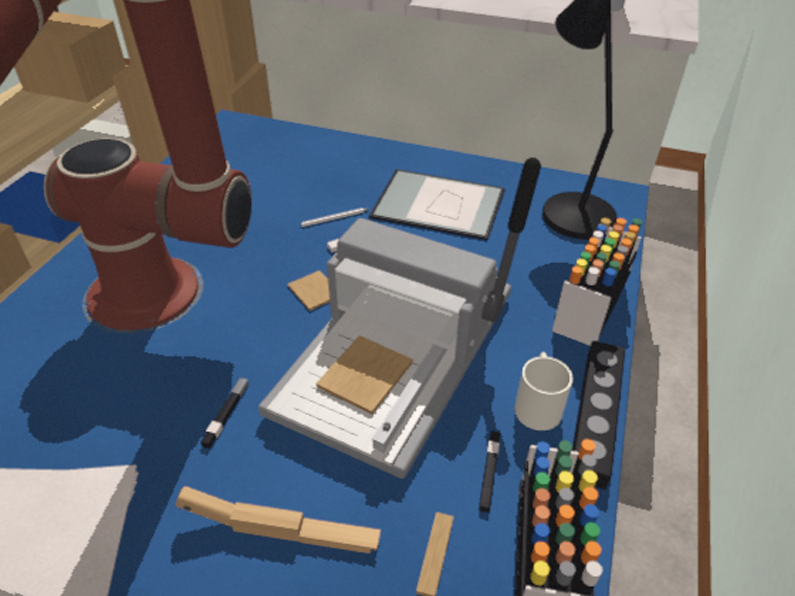

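View pics/side0.png

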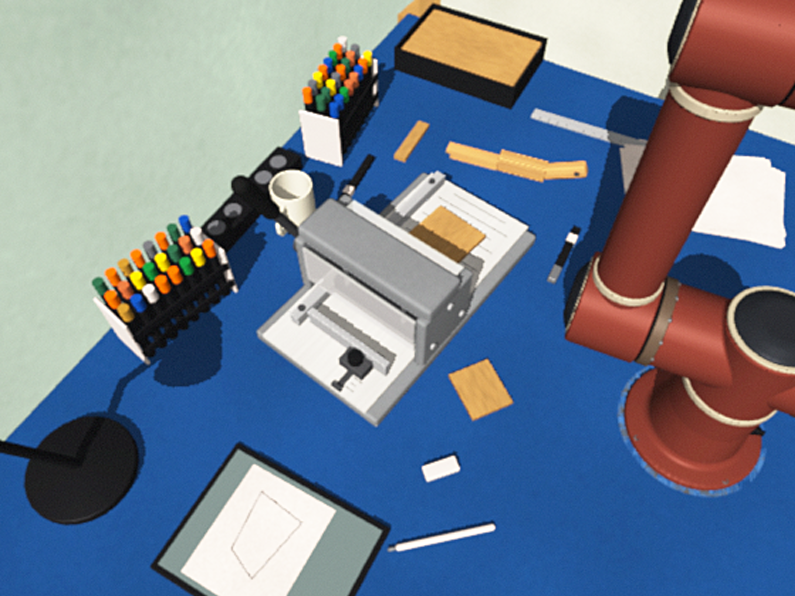

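The scene view shows the stick at the bottom (scaled 180–380, 490–550, nose to the right), the block on the bed at about (365,373) and the guide to its right. The side view shows the same from behind, with the gauge at about (345,335). The small square at (480,388) is a look-alike. Next I'll fit the poses.

```bash
cat > h.py <<'E'
import numpy as np,cv2
from plant import manip,cams
S=1.42
def proj(n,P,c=None):
    c=c or cams.get_calibration(n);T=np.linalg.inv(np.array(c["cam_to_world"]));K=np.array(c["camera_matrix"])
    p=np.atleast_2d(P)@T[:3,:3].T+T[:3,3]; p=p*[1,-1,-1]; q=p@K.T; return q[:,:2]/q[:,2:]
def ray(n,uv,z,c=None):
    c=c or cams.get_calibration(n);T=np.array(c["cam_to_world"]);K=np.array(c["camera_matrix"])
    d=np.linalg.inv(K)@[*uv,1]; d=T[:3,:3]@(d*[1,-1,-1]); o=T[:3,3]; return o+d*(z-o[2])/d[2]
def w(pose,P):
    x,y,a=pose;P=np.atleast_2d(P).astype(float);c,s=np.cos(a),np.sin(a)
    return np.c_[x+c*P[:,0]-s*P[:,1],y+s*P[:,0]+c*P[:,1],P[:,2]]
E
python3 - <<'E'
from h import *
from scipy.optimize import least_squares
obs=[("scene",(261,408),(-.23,.135,.04)),("scene",(404,468),(-.23,-.135,.04)),("side",(377,420),(.25,.135,.04)),("side",(258,331),(.25,-.135,.04)),("side",(535,236),(-.23,.135,.04))]
f=lambda p:np.concatenate([proj(n,w(p,P))[0]-np.array(u)/S for n,u,P in obs])
r=min((least_squares(f,[.55,-.3,a]) for a in(0.5,1.2,2)),key=lambda r:r.cost);print("cutter",r.x,r.fun.round(1))
c=r.x
def tocut(P):
    d=np.array(P)[:2]-c[:2];return np.array([np.cos(c[2])*d[0]+np.sin(c[2])*d[1],-np.sin(c[2])*d[0]+np.cos(c[2])*d[1]]).round(4)
for n,L in {"scene":[(317,387),(374,411),(412,352),(362,338)],"side":[(430,205),(486,238)]}.items():
    for u in L: P=ray(n,np.array(u)/S,.055);print("block",n,P.round(3),tocut(P))
for n,L in {"scene":[(180,495,.07),(232,507,.036),(302,518,.036),(380,537,.019)],"side":[(447,150,.019),(500,162,.036),(548,168,.036),(586,170,.07)]}.items():
    for u in L: P=ray(n,np.array(u[:2])/S,u[2]);print("stick",n,P.round(3),tocut(P))
E
```

```text
cutter [ 5.32771625e-01 -3.61161421e-04  1.43475137e+00] [-2.5 -2.9  2.   0.3  0.8  0.6 -2.3 -0.8  1.6 -2.9]
block scene [ 0.451 -0.157  0.055] [-0.1662  0.0597]
block scene [ 0.556 -0.173  0.055] [-0.1675 -0.0466]
block scene [ 0.575 -0.032  0.055] [-0.0258 -0.046 ]
block scene [ 0.481 -0.029  0.055] [-0.0354  0.0471]
block side [ 0.569 -0.156  0.055] [-0.1495 -0.0568]
block side [ 0.441 -0.137  0.055] [-0.1479  0.0721]
stick scene [ 0.355 -0.407  0.07 ] [-0.4272  0.121 ]
stick scene [ 0.417 -0.385  0.036] [-0.3968  0.062 ]
stick scene [ 0.519 -0.369  0.036] [-0.3667 -0.0365]
stick scene [ 0.63  -0.352  0.019] [-0.3351 -0.144 ]
stick side [ 0.624 -0.337  0.019] [-0.3211 -0.1359]
stick side [ 0.507 -0.344  0.036] [-0.3443 -0.0211]
stick side [ 0.416 -0.378  0.036] [-0.3896  0.0649]
stick side [ 0.342 -0.376  0.07 ] [-0.3977  0.1382]
```

{"method": "jog_arm", "body": {
  "targets": [
    [0.038, -0.015, 0, 0],
    [0.076, -0.031, 0, 0],
    [0.114, -0.046, 0, 0],
    [0.152, -0.062, 0, 0],
    [0.19, -0.077, 0, 0]
  ]
}}

```text
time: 0.52
tool_pos: [0.3118, -0.4881, 0.2308]
tool_rot: [-0.0, 0.993, 0.115, -0.0]
contact_force: [0.2, -0.5, 0.1]
gripper_width: 1.001
```

{"method": "jog_arm", "body": {
  "targets": [
    [0.038, -0.015, 0, 0],
    [0.076, -0.031, 0, 0],
    [0.114, -0.046, 0, 0],
    [0.152, -0.062, 0, 0],
    [0.19, -0.077, 0, 0]
  ]
}}

```text
time: 0.93
tool_pos: [0.4792, -0.3693, 0.2308]
tool_rot: [-0.0, 0.993, 0.116, -0.0]
contact_force: [0.6, -0.7, -0.0]
gripper_width: 0.995
```

{"method": "jog_arm", "body": {
  "targets": [
    [0, 0, 0, 0],
    [0, 0, 0, 0]
  ]
}}

```text
time: 1.1
tool_pos: [0.4793, -0.3693, 0.2306]
tool_rot: [-0.0, 0.993, 0.118, -0.0]
contact_force: [-0.8, -0.3, -0.2]
gripper_width: 0.999
```

```bash
python3 - <<'E'
from h import *
c=cams.get_calibration("wrist");im=cams.grab_frame("wrist");s=manip.state()
cv2.imwrite("pics/w1.png",cv2.resize(im[:,:,::-1],None,fx=S,fy=S,interpolation=cv2.INTER_CUBIC))
np.save("w1.npy",c,allow_pickle=True)
print(s["time"],s["tool_pos"],s["tool_rot"],s["contact_force"],np.array(c["cam_to_world"]).round(3).tolist())
g=(.495,-.362,.175)
print(S*proj("wrist",w(g,[[-.08,.014,.036],[-.08,-.014,.036],[.02,.014,.036],[.02,-.014,.036],[.122,.014,.019],[.122,-.014,.019]])))
E
```

```text
1.15 [ 0.47825363 -0.37039793  0.23063664] [-2.83771994e-04  9.93191179e-01  1.16494122e-01 -5.66538421e-04] [-0.13931012 -0.1926103   0.4327849 ] [[0.234, 0.918, 0.321, 0.563], [-0.972, 0.221, 0.076, -0.35], [-0.001, -0.33, 0.944, 0.374], [0.0, 0.0, 0.0, 1.0]]
[[366.62252312 333.53053927]
 [404.55065209 335.58095524]
 [372.14352696 196.67431672]
 [413.78637987 199.14110823]
 [380.0527116   31.12176733]
 [423.97979845  33.99918675]]
```

View pics/w1.png

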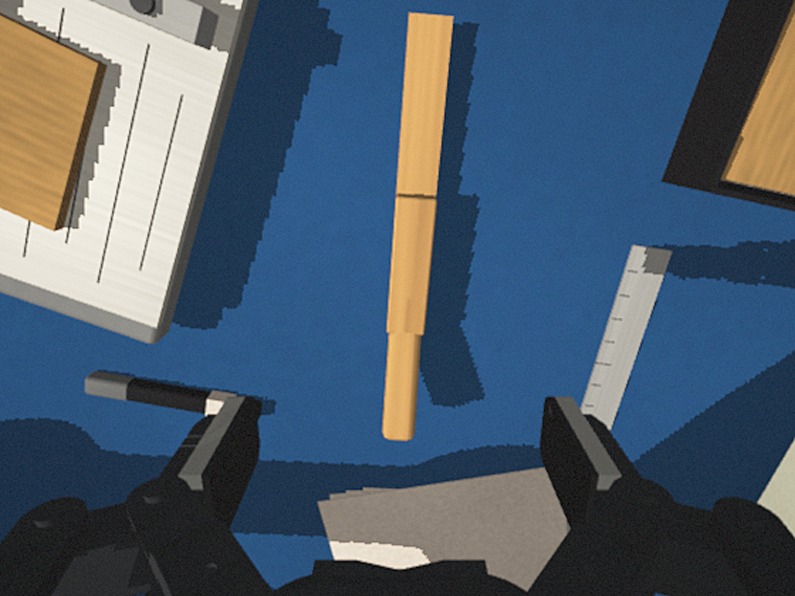

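Wrist view: the stick lies nearly along tool x. Its nose end is at (408–453, 14), the step at (397–436, 195) and the grip's back end at (387–424, 333). The cutter's front −y corner is near (153,343).

```bash
python3 - <<'E'
from h import *
from scipy.optimize import least_squares
c=np.load("w1.npy",allow_pickle=True).item()
obs=[((387,333),(-.08,.014,.036)),((424,334),(-.08,-.014,.036)),((397,194),(.02,.014,.036)),((436,196),(.02,-.014,.036)),((408,13),(.122,.014,.019)),((453,16),(.122,-.014,.019))]
f=lambda p:np.concatenate([proj("wrist",w(p,P),c)[0]-np.array(u)/S for u,P in obs])
r=least_squares(f,[.495,-.362,.175]);g=r.x;print("stick",g,r.fun.round(1))
t=manip.state();R=t["tool_pos"];q=t["tool_rot"];yaw=2*np.arctan2(q[2],q[1]);print("yaw",yaw)
P=w(g,[-.03,0,0])[0]-R;print("grasp world",P+R,"tool shift",P@[np.cos(yaw),np.sin(yaw),0],P@[np.sin(yaw),-np.cos(yaw),0],"turn tool z deg",-np.degrees(g[2]-yaw))
print("cutter corner",ray("wrist",np.array((153,343))/S,.0,c),ray("wrist",np.array((153,330))/S,.04,c),"model",w((.5328,-.0004,1.4348),[-.23,-.135,0]))
E
```

```text
stick [ 0.50504897 -0.37507726  0.1646416 ] [-0.1 -4.6  0.6 -3.5 -0.5 -4.1  1.4 -3.4 -0.3  5.9 -1.   6.3]
yaw 0.23351851225438877
grasp world [ 0.47545466 -0.37999422  0.        ] tool shift -0.004943601356010824 0.008688147007367968 turn tool z deg 3.9463564339225874
cutter corner [ 0.34978464 -0.19360556  0.        ] [ 0.38305009 -0.20959239  0.04      ] model [[ 0.63537068 -0.24657931  0.        ]]
```

{"method": "jog_arm", "body": {
  "targets": [
    [-0.008, 0.0085, 0.03, 4],
    [-0.008, 0.0085, 0.068, 4],
    [-0.008, 0.0085, 0.106, 4],
    [-0.008, 0.0085, 0.144, 4],
    [-0.008, 0.0085, 0.18, 4]
  ]
}}

```text
time: 1.57
tool_pos: [0.4703, -0.3822, 0.0493]
tool_rot: [-0.0, 0.997, 0.08, -0.0]
contact_force: [-0.1, -0.9, 0.5]
gripper_width: 1.0
```

{"method": "jog_arm", "body": {
  "targets": [
    [0, 0, 0.025, 0],
    [0, 0, 0.04, 0],
    [0, 0, 0.045, 0],
    [0, 0, 0.045, 0]
  ]
}}

```text
time: 1.9
tool_pos: [0.4701, -0.3812, 0.0044]
tool_rot: [-0.001, 0.997, 0.08, -0.001]
contact_force: [-0.2, 0.1, 0.6]
gripper_width: 0.999
```

{"method": "jog_arm", "body": {
  "targets": [
    [0, 0, 0, 0],
    [0, 0, 0, 0],
    [0, 0, 0, 0],
    [0, 0, 0, 0],
    [0, 0, 0, 0]
  ],
  "fingers": 0
}}

```text
time: 2.32
tool_pos: [0.4729, -0.3818, 0.0079]
tool_rot: [0.001, 0.997, 0.081, 0.001]
contact_force: [2.3, -1.9, 2.5]
gripper_width: 0.319
```

{"method": "jog_arm", "body": {
  "targets": [
    [0, 0, 0, 0],
    [0, 0, 0, 0],
    [0, 0, 0, 0],
    [0, 0, 0, 0],
    [0, 0, 0, 0]
  ]
}}

```text
time: 2.73
tool_pos: [0.4731, -0.382, 0.0078]
tool_rot: [0.001, 0.997, 0.081, 0.001]
contact_force: [-0.4, 0.6, 5.9]
gripper_width: 0.316
```

{"method": "jog_arm", "body": {
  "targets": [
    [0, 0, -0.02, 0],
    [0, 0, -0.055, 0],
    [0, 0, -0.095, 0],
    [0, 0, -0.13, 0],
    [0, 0, -0.16, 0]
  ]
}}

```text
time: 3.15
tool_pos: [0.4722, -0.3811, 0.1684]
tool_rot: [0.0, 0.997, 0.081, 0.0]
contact_force: [-0.4, -0.7, -0.6]
gripper_width: 0.32
```

{"method": "jog_arm", "body": {
  "targets": [
    [0, 0, -0.02, -4],
    [0, 0, -0.04, -11],
    [0, 0, -0.05, -18],
    [0, 0, -0.05, -25],
    [0, 0, -0.05, -32]
  ]
}}

```text
time: 3.57
tool_pos: [0.4723, -0.3812, 0.217]
tool_rot: [0.0, 0.935, 0.355, 0.0]
contact_force: [0.1, -0.4, -2.5]
gripper_width: 0.319
```

{"method": "jog_arm", "body": {
  "targets": [
    [0, 0, 0, -7],
    [0, 0, 0, -14],
    [0, 0, 0, -21],
    [0, 0, 0, -28],
    [0, 0, 0, -35]
  ]
}}

```text
time: 3.98
tool_pos: [0.4718, -0.3807, 0.2151]
tool_rot: [-0.001, 0.785, 0.62, -0.0]
contact_force: [0.3, 0.0, -1.0]
gripper_width: 0.322
```

{"method": "jog_arm", "body": {
  "targets": [
    [0, 0, 0, -5.5],
    [0, 0, 0, -5.5],
    [0, 0, 0, -5.5]
  ]
}}

```text
time: 4.23
tool_pos: [0.4719, -0.3808, 0.2154]
tool_rot: [-0.001, 0.757, 0.654, -0.0]
contact_force: [0.2, 0.1, -1.3]
gripper_width: 0.32
```

```bash
python3 - <<'E'
from h import *
c=cams.get_calibration("wrist");im=cams.grab_frame("wrist");s=manip.state()
cv2.imwrite("pics/w2.png",cv2.resize(im[:,:,::-1],None,fx=S,fy=S,interpolation=cv2.INTER_CUBIC))
np.save("w2.npy",c,allow_pickle=True)
q=s["tool_rot"];print(s["time"],s["tool_pos"],2*np.arctan2(q[2],q[1]),s["contact_force"],s["joint_pos"].round(2))
E
```

```text
4.2833 [ 0.47197663 -0.38089701  0.21562267] 1.4250702151506436 [ 0.36084151 -0.39847032 -0.28597628] [-0.8   0.02  1.67 -0.    1.45 -0.66]
```

View pics/w2.png

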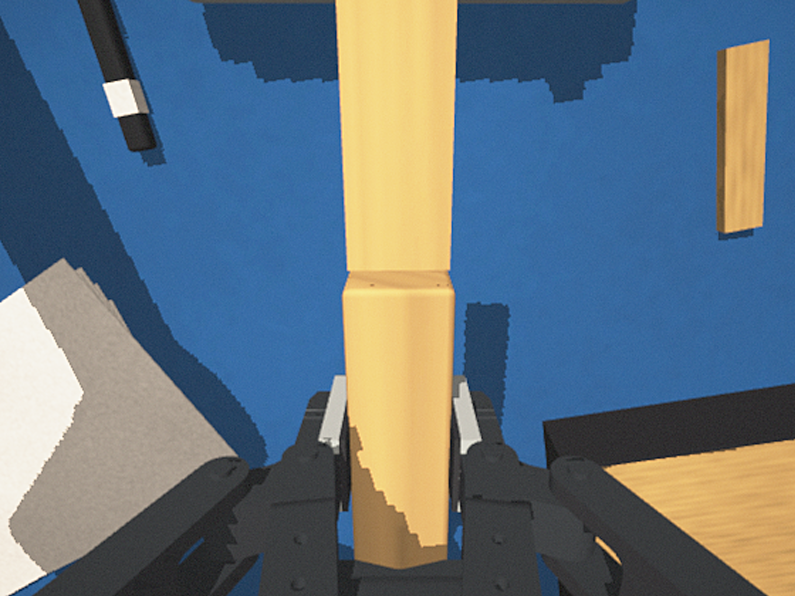

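The stick is held straight, and the cutter's front edge at row ~2 is nearly horizontal, so the yaw is about right. Next I'll look at the bed from above.

{"method": "jog_arm", "body": {
  "targets": [
    [0.03, -0.016, -0.01, 0],
    [0.064, -0.034, -0.02, 0],
    [0.1, -0.053, -0.03, 0],
    [0.137, -0.073, -0.04, 0],
    [0.172, -0.092, -0.05, 0]
  ]
}}

```text
time: 4.7
tool_pos: [0.4051, -0.1973, 0.2659]
tool_rot: [-0.0, 0.757, 0.654, 0.0]
contact_force: [0.3, 0.7, -0.6]
gripper_width: 0.315
```

{"method": "jog_arm", "body": {
  "targets": [
    [0, 0, 0, 0],
    [0, 0, 0, 0]
  ]
}}

```text
time: 4.87
tool_pos: [0.4061, -0.1978, 0.2673]
tool_rot: [0.002, 0.756, 0.655, 0.0]
contact_force: [-0.5, -0.1, -0.9]
gripper_width: 0.318
```

```bash
python3 - <<'E'
from h import *
c=cams.get_calibration("wrist");im=cams.grab_frame("wrist");s=manip.state()
cv2.imwrite("pics/w3.png",cv2.resize(im[:,:,::-1],None,fx=S,fy=S,interpolation=cv2.INTER_CUBIC))
np.save("w3.npy",c,allow_pickle=True)
q=s["tool_rot"];print(s["time"],s["tool_pos"],2*np.arctan2(q[2],q[1]),s["contact_force"],s["joint_pos"].round(2))
cut=(.5328,-.0004,1.4348)
for P in [(-.23,.135,.04),(-.23,-.135,.04),(-.22,-.075,.07),(-.22,-.075,.045),(0,-.075,.07)]:print(P,S*proj("wrist",w(cut,P),c)[0])
E
```

```text
4.9167 [ 0.40618916 -0.19862921  0.26647558] 1.4271358917244636 [ 0.53579542 -0.30172057 -1.90618815] [-0.62 -0.4   1.95 -0.    1.59 -0.48]
(-0.23, 0.135, 0.04) [349.35054974 262.45757391]
(-0.23, -0.135, 0.04) [700.56711409 259.92202628]
(-0.22, -0.075, 0.07) [642.63475046 257.91184694]
(-0.22, -0.075, 0.045) [627.24729082 249.36826477]
(0, -0.075, 0.07) [ 703.37877945 -123.15049303]
```

View pics/w3.png

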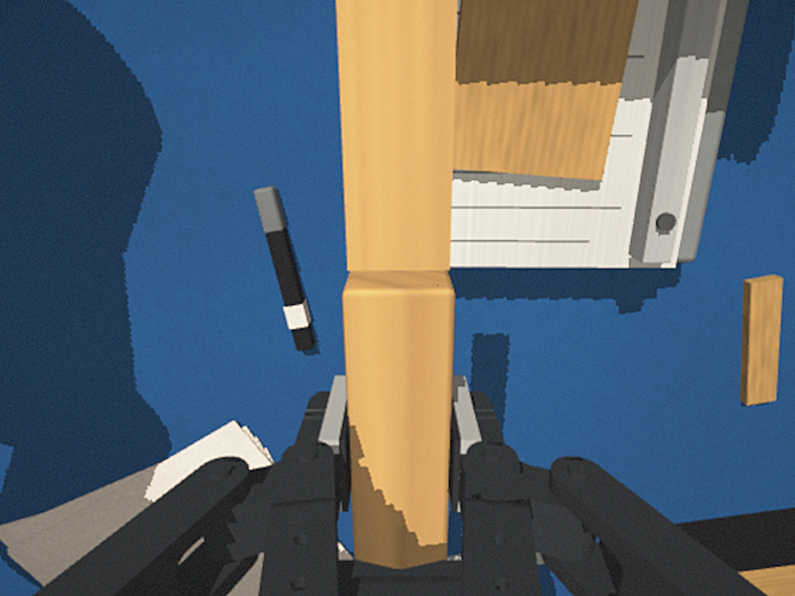

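```bash
cat >> h.py <<'E'
CUT=(.532,-.0054,1.43)
def tocut(P,c=CUT):
    d=np.array(P)[:2]-c[:2];return np.array([np.cos(c[2])*d[0]+np.sin(c[2])*d[1],-np.sin(c[2])*d[0]+np.cos(c[2])*d[1]]).round(4)
def shift(xc,yc,z,yaw=None):
    s=manip.state();q=s["tool_rot"];a=2*np.arctan2(q[2],q[1]);d=w(CUT,[xc,yc,z])[0]-s["tool_pos"]
    return tocut(s["tool_pos"]),s["tool_pos"].round(4),"shift",np.round([d@[np.cos(a),np.sin(a),0],d@[np.sin(a),-np.cos(a),0],-d[2],-np.degrees(CUT[2]-a)],4)
E
python3 - <<'E'
from h import *
c=np.load("w3.npy",allow_pickle=True).item()
for u,z in [((630,258),.045),((644,262),.07),((678,57),.07),((602,181),.055),((455,171),.055),((638,0),.055),((455,268),.043),((670,267),.043)]:
    print(u,tocut(ray("wrist",np.array(u)/S,z,c)))
print(*shift(-.20,.105,.20))
E
```

```text
(630, 258) [-0.2213 -0.0792]
(644, 262) [-0.2176 -0.0776]
(678, 57) [-0.086  -0.0776]
(602, 181) [-0.163  -0.0464]
(455, 171) [-0.156   0.0567]
(638, 0) [-0.052  -0.0543]
(455, 268) [-0.2294  0.0528]
(670, 267) [-0.229 -0.112]
[-0.209   0.0974] [ 0.4062 -0.1986  0.2665] shift [ 0.009  -0.0076  0.0665 -0.1641]
```

{"method": "jog_arm", "body": {
  "targets": [
    [0.009, 0, 0.035, 0],
    [0.009, 0, 0.075, 0],
    [0.009, 0, 0.115, 0],
    [0.009, 0, 0.15, 0],
    [0.009, 0, 0.18, 0]
  ]
}}

```text
time: 5.33
tool_pos: [0.4061, -0.19, 0.0822]
tool_rot: [-0.002, 0.757, 0.654, -0.001]
contact_force: [-0.1, -0.5, -1.2]
gripper_width: 0.318
```

{"method": "jog_arm", "body": {
  "targets": [
    [0, 0, 0.015, 0],
    [0, 0, 0.025, 0],
    [0, 0, 0.032, 0],
    [0, 0, 0.032, 0],
    [0, 0, 0.032, 0]
  ]
}}

```text
time: 5.75
tool_pos: [0.4083, -0.1911, 0.0548]
tool_rot: [0.001, 0.756, 0.654, 0.0]
contact_force: [-0.3, 0.3, -0.9]
gripper_width: 0.323
```

```bash
sed -i 's/^CUT=.*/CUT=(.5346,-.0058,1.43)/' h.py; python3 - <<'E'
from h import *
print(*shift(-.20,.08,.055),manip.state()["contact_force"])
c=cams.get_calibration("scene");im=cams.grab_frame("scene")
cv2.imwrite("pics/s2.png",cv2.resize(im[130:360,160:400,::-1],None,fx=3,fy=2.6,interpolation=cv2.INTER_CUBIC))
E
```

```text
[-0.2012  0.099 ] [ 0.4083 -0.1911  0.0548] shift [ 1.200e-03  1.900e-02 -2.000e-04 -2.094e-01] [-0.30304808  0.32314653 -0.93837792]
```

{"method": "jog_arm", "body": {
  "targets": [
    [0, 0.008, 0, 0],
    [0, 0.013, 0, 0],
    [0, 0.017, 0, 0],
    [0, 0.02, 0, 0],
    [0, 0.023, 0, 0]
  ]
}}

```text
time: 6.22
tool_pos: [0.4306, -0.1934, 0.0541]
tool_rot: [-0.0, 0.756, 0.655, -0.0]
contact_force: [-1.2, 0.3, -1.0]
gripper_width: 0.318
```

{"method": "jog_arm", "body": {
  "targets": [
    [0, 0.003, 0, 0],
    [0, 0.006, 0, 0],
    [0, 0.009, 0, 0],
    [0, 0.012, 0, 0],
    [0, 0.015, 0, 0]
  ]
}}

```text
time: 6.63
tool_pos: [0.4452, -0.1954, 0.0539]
tool_rot: [-0.0, 0.756, 0.655, -0.0]
contact_force: [0.1, -0.9, -1.8]
gripper_width: 0.317
```

{"method": "jog_arm", "body": {
  "targets": [
    [0, 0.002, 0, 0],
    [0, 0.004, 0, 0],
    [0, 0.006, 0, 0],
    [0, 0.007, 0, 0],
    [0, 0.008, 0, 0]
  ]
}}

```text
time: 7.05
tool_pos: [0.453, -0.1966, 0.054]
tool_rot: [-0.0, 0.756, 0.655, -0.0]
contact_force: [-0.7, 0.1, -1.2]
gripper_width: 0.315
```

```bash
python3 - <<'E'
from h import *
print(*shift(-.20,.049,.055),manip.state()["contact_force"],manip.state()["ft_torque"])
E
```

```text
[-0.2003  0.054 ] [ 0.453  -0.1966  0.054 ] shift [ 0.0003  0.005  -0.001  -0.1506] [-0.68890922  0.14212104 -1.17324302] [0.05833699 0.09273499 0.07726585]
```

Now 1 mm at a time until the guide is felt.

{"method": "jog_arm", "body": {
  "targets": [
    [0, 0.001, 0, 0],
    [0, 0.002, 0, 0],
    [0, 0.003, 0, 0],
    [0, 0.003, 0, 0]
  ]
}}

```text
time: 7.38
tool_pos: [0.4554, -0.197, 0.0539]
tool_rot: [-0.001, 0.756, 0.655, -0.001]
contact_force: [-3.9, -0.3, -0.3]
gripper_width: 0.32
```

{"method": "jog_arm", "body": {
  "targets": [
    [0, 0.001, 0, 0],
    [0, 0.002, 0, 0],
    [0, 0.002, 0, 0]
  ]
}}

```text
time: 7.63
tool_pos: [0.4558, -0.1971, 0.0537]
tool_rot: [-0.002, 0.755, 0.655, -0.002]
contact_force: [-10.0, -0.4, 4.4]
gripper_width: 0.316
```

{"method": "jog_arm", "body": {
  "targets": [
    [0, 0.001, 0, 0],
    [0, 0.002, 0, 0],
    [0, 0.002, 0, 0]
  ]
}}

```text
time: 7.88
tool_pos: [0.456, -0.1972, 0.0534]
tool_rot: [-0.004, 0.755, 0.656, -0.004]
contact_force: [-15.6, 0.0, 9.1]
gripper_width: 0.317
```

{"method": "jog_arm", "body": {
  "targets": [
    [0, -0.002, 0, 0],
    [0, -0.005, 0, 0],
    [0, -0.009, 0, 0],
    [0, -0.015, 0, 0],
    [0, -0.025, 0, 0]
  ]
}}

```text
time: 8.3
tool_pos: [0.4355, -0.1942, 0.0545]
tool_rot: [0.001, 0.756, 0.655, 0.0]
contact_force: [0.1, -0.4, -2.1]
gripper_width: 0.317
```

{"method": "jog_arm", "body": {
  "targets": [
    [-0.01, 0, 0, 0],
    [-0.035, 0, 0, 0],
    [-0.07, 0, -0.01, 0],
    [-0.105, 0.02, -0.01, 0],
    [-0.135, 0.05, -0.01, 0]
  ]
}}

```text
time: 8.72
tool_pos: [0.4637, -0.3368, 0.0646]
tool_rot: [0.001, 0.757, 0.654, -0.0]
contact_force: [0.3, 0.2, 0.0]
gripper_width: 0.319
```

```bash
python3 - <<'E'
from h import *
c=np.load("w2.npy",allow_pickle=True).item();d=np.load("w1.npy",allow_pickle=True).item()
for z in(.03,.06,.09): print("tray",z,ray("wrist",np.array((545,422))/S,z,c),ray("wrist",np.array((605,463))/S,z,c),ray("wrist",np.array((722,183))/S,z,d))
print(*shift(-.345,-.02,.054))
c=cams.get_calibration("wrist");im=cams.grab_frame("wrist");np.save("w4.npy",c,allow_pickle=True)
cv2.imwrite("pics/w4.png",cv2.resize(im[:,:,::-1],None,fx=S,fy=S,interpolation=cv2.INTER_CUBIC))
CB=[[-.165,-.075,.055],[-.165,.035,.055]]
print(S*proj("wrist",w(CUT,CB),c))
E
```

```text
tray 0.03 [ 0.56424011 -0.52736885  0.03      ] [ 0.60916213 -0.57183717  0.03      ] [ 0.57661031 -0.57153446  0.03      ]
tray 0.06 [ 0.5570877  -0.50645539  0.06      ] [ 0.59791627 -0.54687161  0.06      ] [ 0.57544965 -0.55226762  0.06      ]
tray 0.09 [ 0.54993529 -0.48554193  0.09      ] [ 0.58667042 -0.52190605  0.09      ] [ 0.57428898 -0.53300077  0.09      ]
[-0.3377  0.0238] [ 0.4637 -0.3368  0.0646] shift [-0.0071  0.0438  0.0106 -0.2684]
[[ 816.89682888 -284.88164654]
 [ 340.94350628 -282.11088436]]
```

View pics/w4.png

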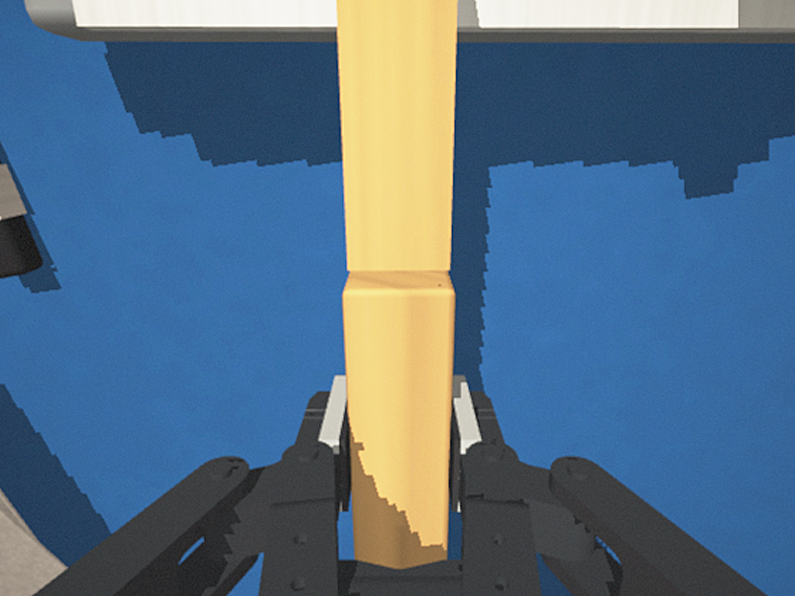

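{"method": "jog_arm", "body": {
  "targets": [
    [-0.007, 0.015, 0, 0],
    [-0.007, 0.035, 0.005, 0],
    [-0.007, 0.044, 0.0105, 0.1],
    [-0.007, 0.044, 0.0105, 0.1]
  ]
}}

```text
time: 9.1
tool_pos: [0.5082, -0.3476, 0.0526]
tool_rot: [-0.0, 0.756, 0.654, 0.0]
contact_force: [-0.1, -0.1, -0.5]
gripper_width: 0.315
```

```bash
python3 - <<'E'
from h import *
print(*shift(-.345,-.02,.054),manip.state()["contact_force"])
a=cams.grab_frame("scene")[:,:,::-1];b=cams.grab_frame("side")[:,:,::-1]
def ov(im,n):
    im=cv2.resize(im,None,fx=3,fy=3,interpolation=cv2.INTER_CUBIC)
    Q=[[-.165,-.075,.055],[-.165,.035,.055],[-.035,.035,.055],[-.035,-.075,.055]]
    for p in proj(n,w(CUT,Q))*3: cv2.circle(im,tuple(int(v) for v in p),3,(0,0,255),-1)
    return im
A=ov(a,"scene")[420:1020,530:930];B=ov(b,"side")[300:900,750:1150]
cv2.imwrite("pics/c5.png",np.hstack([A,B]))
E
```

```text
[-0.3421 -0.0218] [ 0.5082 -0.3476  0.0526] shift [-0.0029 -0.0018 -0.0014 -0.2452] [-0.11289858 -0.13424663 -0.46186366]
```

View pics/c5.png

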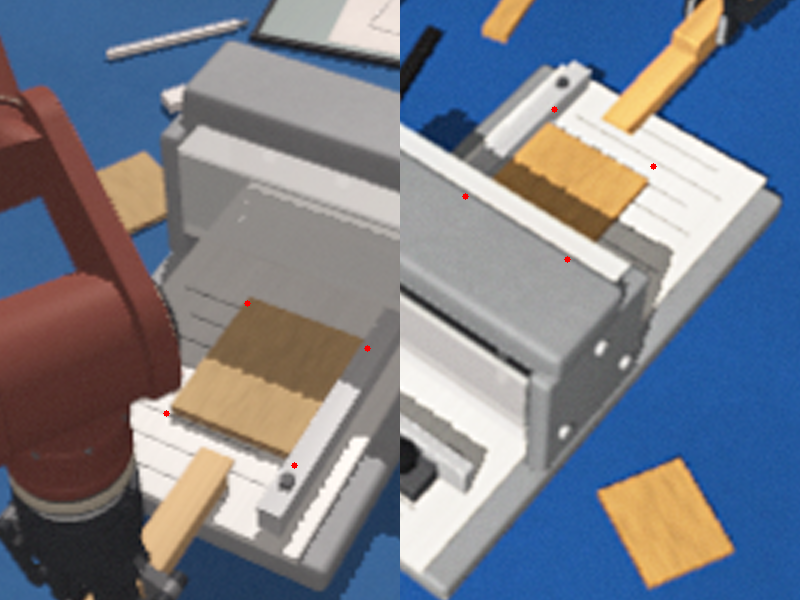

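{"method": "jog_arm", "body": {
  "targets": [
    [0.003, -0.003, -0.0015, 0],
    [0.013, -0.003, -0.0015, 0],
    [0.02, -0.003, -0.0015, 0],
    [0.025, -0.003, -0.0015, 0],
    [0.029, -0.003, -0.0015, 0]
  ]
}}

```text
time: 9.62
tool_pos: [0.5085, -0.317, 0.0552]
tool_rot: [0.0, 0.756, 0.654, 0.0]
contact_force: [-0.7, 0.4, -1.8]
gripper_width: 0.315
```

{"method": "jog_arm", "body": {
  "targets": [
    [0.003, 0, 0, 0],
    [0.006, 0, 0, 0],
    [0.009, 0, 0, 0],
    [0.013, 0, 0, 0],
    [0.018, 0, 0, 0]
  ]
}}

```text
time: 10.03
tool_pos: [0.5113, -0.3006, 0.0552]
tool_rot: [0.0, 0.757, 0.654, -0.0]
contact_force: [-0.7, -0.7, -1.6]
gripper_width: 0.319
```

{"method": "jog_arm", "body": {
  "targets": [
    [0.006, 0, 0, 0],
    [0.012, 0, 0, 0],
    [0.018, 0.0005, 0, 0],
    [0.024, 0.0005, 0, 0],
    [0.03, 0.0005, 0, 0]
  ]
}}

```text
time: 10.45
tool_pos: [0.5161, -0.2702, 0.055]
tool_rot: [-0.0, 0.756, 0.654, -0.0]
contact_force: [-0.2, -1.1, -1.2]
gripper_width: 0.318
```

{"method": "jog_arm", "body": {
  "targets": [
    [0.006, 0, 0, 0],
    [0.012, 0, 0, 0],
    [0.018, 0.0005, 0, 0],
    [0.024, 0.0005, 0, 0],
    [0.03, 0.0005, 0, 0]
  ]
}}

```text
time: 10.87
tool_pos: [0.521, -0.2406, 0.0549]
tool_rot: [-0.0, 0.757, 0.654, -0.0]
contact_force: [-0.8, -0.4, -2.0]
gripper_width: 0.317
```

```bash
python3 - <<'E'
from h import *
print(*shift(-.176,-.02,.054),manip.state()["contact_force"])
E
```

```text
[-0.2344 -0.0194] [ 0.521  -0.2406  0.0549] shift [ 0.0584  0.0003  0.0009 -0.2477] [-0.77207816 -0.40934913 -2.02796671]
```

{"method": "jog_arm", "body": {
  "targets": [
    [0.006, 0, 0, 0],
    [0.012, 0, 0, 0],
    [0.018, 0.0005, 0, 0],
    [0.024, 0.0005, 0, 0],
    [0.03, 0.0005, 0, 0]
  ]
}}

```text
time: 11.28
tool_pos: [0.5259, -0.211, 0.055]
tool_rot: [-0.0, 0.757, 0.654, 0.0]
contact_force: [-0.6, -0.3, -2.0]
gripper_width: 0.315
```

{"method": "jog_arm", "body": {
  "targets": [
    [0.004, 0, 0, 0],
    [0.008, 0, 0, 0],
    [0.012, 0, 0, 0],
    [0.015, 0, 0, 0],
    [0.018, 0, 0, 0]
  ]
}}

```text
time: 11.7
tool_pos: [0.5284, -0.1935, 0.055]
tool_rot: [0.0, 0.757, 0.654, 0.0]
contact_force: [-0.9, -1.3, -2.0]
gripper_width: 0.312
```

{"method": "jog_arm", "body": {
  "targets": [
    [0.002, 0, 0, 0],
    [0.004, 0, 0, 0],
    [0.006, 0, 0, 0],
    [0.008, 0, 0, 0],
    [0.01, 0, 0, 0]
  ]
}}

```text
time: 12.12
tool_pos: [0.5299, -0.1838, 0.055]
tool_rot: [0.0, 0.757, 0.654, 0.0]
contact_force: [-0.0, -0.4, -0.9]
gripper_width: 0.316
```

{"method": "jog_arm", "body": {
  "targets": [
    [0.002, 0, 0, 0],
    [0.004, 0, 0, 0],
    [0.006, 0, 0, 0],
    [0.008, 0, 0, 0],
    [0.01, 0, 0, 0]
  ]
}}

```text
time: 12.53
tool_pos: [0.5313, -0.1743, 0.0551]
tool_rot: [0.0, 0.757, 0.654, -0.0]
contact_force: [-1.1, -3.8, -0.5]
gripper_width: 0.314
```

```bash
python3 - <<'E'
from h import *
print(*shift(-.127,-.02,.054),manip.state()["contact_force"])
E
```

```text
[-0.1673 -0.0204] [ 0.5313 -0.1743  0.0551] shift [ 0.0403 -0.0006  0.0011 -0.2659] [-1.05349075 -3.77356489 -0.49420808]
```

{"method": "jog_arm", "body": {
  "targets": [
    [0.002, 0, 0, 0],
    [0.004, 0, 0, 0],
    [0.006, 0, 0, 0],
    [0.008, 0, 0, 0],
    [0.01, 0, 0, 0]
  ]
}}

```text
time: 12.95
tool_pos: [0.5328, -0.1639, 0.0551]
tool_rot: [0.0, 0.757, 0.654, 0.0]
contact_force: [-0.7, -4.2, -1.9]
gripper_width: 0.317
```

{"method": "jog_arm", "body": {
  "targets": [
    [0.002, 0, 0, 0],
    [0.004, 0, 0, 0],
    [0.006, 0, 0, 0],
    [0.008, 0, 0, 0],
    [0.01, 0, 0, 0]
  ]
}}

```text
time: 13.37
tool_pos: [0.5342, -0.154, 0.055]
tool_rot: [0.0, 0.757, 0.654, -0.0]
contact_force: [-0.7, -3.8, -0.8]
gripper_width: 0.317
```

{"method": "jog_arm", "body": {
  "targets": [
    [0.002, 0, 0, 0],
    [0.004, 0, 0, 0],
    [0.006, 0, 0, 0],
    [0.008, 0, 0, 0],
    [0.01, 0, 0, 0]
  ]
}}

```text
time: 13.78
tool_pos: [0.5356, -0.1441, 0.055]
tool_rot: [-0.0, 0.757, 0.654, -0.0]
contact_force: [-0.5, -3.0, -1.4]
gripper_width: 0.319
```

```bash
python3 - <<'E'
from h import *
print(*shift(-.115,-.02,.054),manip.state()["contact_force"])
E
```

```text
[-0.1368 -0.0204] [ 0.5356 -0.1441  0.055 ] shift [ 0.0218 -0.0005  0.001  -0.2552] [-0.50715064 -3.01901475 -1.42917386]
```

{"method": "jog_arm", "body": {
  "targets": [
    [0.0015, 0, 0, 0],
    [0.003, 0, 0, 0],
    [0.0045, 0, 0, 0],
    [0.006, 0, 0, 0],
    [0.007, 0, 0, 0]
  ]
}}

```text
time: 14.2
tool_pos: [0.5366, -0.1372, 0.055]
tool_rot: [-0.0, 0.757, 0.654, 0.0]
contact_force: [-0.6, -3.8, -0.8]
gripper_width: 0.321
```

{"method": "jog_arm", "body": {
  "targets": [
    [0.001, 0, 0, 0],
    [0.002, 0, 0, 0],
    [0.003, 0, 0, 0],
    [0.004, 0, 0, 0],
    [0.005, 0, 0, 0]
  ]
}}

```text
time: 14.62
tool_pos: [0.5373, -0.1324, 0.055]
tool_rot: [-0.0, 0.757, 0.654, -0.0]
contact_force: [-0.8, -3.1, -1.2]
gripper_width: 0.317
```

{"method": "jog_arm", "body": {
  "targets": [
    [0.001, 0, 0, 0],
    [0.002, 0, 0, 0],
    [0.003, 0, 0, 0]
  ]
}}

```text
time: 14.87
tool_pos: [0.5378, -0.1294, 0.055]
tool_rot: [-0.0, 0.757, 0.654, -0.0]
contact_force: [-0.3, -3.5, -1.3]
gripper_width: 0.316
```

{"method": "jog_arm", "body": {
  "targets": [
    [0.001, 0, 0, 0],
    [0.002, 0, 0, 0],
    [0.003, 0, 0, 0],
    [0.004, 0, 0, 0]
  ]
}}

```text
time: 15.2
tool_pos: [0.5383, -0.1254, 0.055]
tool_rot: [-0.0, 0.757, 0.654, 0.0]
contact_force: [-1.1, -3.3, -0.6]
gripper_width: 0.316
```

{"method": "jog_arm", "body": {
  "targets": [
    [0.001, 0, 0, 0],
    [0.002, 0, 0, 0],
    [0.003, 0, 0, 0],
    [0.004, 0, 0, 0]
  ]
}}

```text
time: 15.53
tool_pos: [0.5389, -0.1215, 0.055]
tool_rot: [0.0, 0.757, 0.654, 0.0]
contact_force: [-0.2, -4.2, -0.7]
gripper_width: 0.314
```

{"method": "jog_arm", "body": {
  "targets": [
    [0.001, 0, 0, 0],
    [0.002, 0, 0, 0],
    [0.003, 0, 0, 0],
    [0.004, 0, 0, 0]
  ]
}}

```text
time: 15.87
tool_pos: [0.5395, -0.1175, 0.055]
tool_rot: [-0.0, 0.757, 0.654, -0.0]
contact_force: [-0.5, -3.8, -1.3]
gripper_width: 0.315
```

{"method": "jog_arm", "body": {
  "targets": [
    [0.001, 0, 0, 0],
    [0.002, 0, 0, 0],
    [0.003, 0, 0, 0],
    [0.004, 0, 0, 0]
  ]
}}

```text
time: 16.2
tool_pos: [0.5401, -0.1136, 0.0551]
tool_rot: [0.0, 0.757, 0.654, -0.0]
contact_force: [-0.8, -3.4, -1.4]
gripper_width: 0.317
```

{"method": "jog_arm", "body": {
  "targets": [
    [0.001, 0, 0, 0],
    [0.002, 0, 0, 0],
    [0.003, 0, 0, 0],
    [0.004, 0, 0, 0]
  ]
}}

```text
time: 16.53
tool_pos: [0.5406, -0.1129, 0.0559]
tool_rot: [0.003, 0.756, 0.655, -0.003]
contact_force: [-4.7, -17.4, 1.5]
gripper_width: 0.315
```

{"method": "jog_arm", "body": {
  "targets": [
    [-0.0015, 0, 0, 0],
    [-0.0022, 0, 0, 0],
    [-0.0022, 0, 0, 0]
  ]
}}

```text
time: 16.78
tool_pos: [0.5401, -0.113, 0.0552]
tool_rot: [0.001, 0.756, 0.654, -0.001]
contact_force: [-3.1, -7.3, 1.1]
gripper_width: 0.311
```

{"method": "jog_arm", "body": {
  "targets": [
    [0.0004, 0, 0, 0],
    [0.0008, 0, 0, 0],
    [0.0008, 0, 0, 0]
  ]
}}

```text
time: 17.03
tool_pos: [0.5403, -0.113, 0.0555]
tool_rot: [0.001, 0.756, 0.654, -0.002]
contact_force: [-2.2, -10.0, 0.9]
gripper_width: 0.317
```

{"method": "jog_arm", "body": {
  "targets": [
    [0.0003, 0, 0, 0],
    [0.0003, 0, 0, 0],
    [0.0003, 0, 0, 0],
    [0.0003, 0, 0, 0],
    [0.0003, 0, 0, 0]
  ]
}}

```text
time: 17.45
tool_pos: [0.5403, -0.113, 0.0555]
tool_rot: [0.002, 0.756, 0.654, -0.002]
contact_force: [-3.2, -11.3, 1.0]
gripper_width: 0.317
```

{"method": "jog_arm", "body": {
  "targets": [
    [0, 0, 0, 0],
    [0, 0, 0, 0],
    [0, 0, 0, 0],
    [0, 0, 0, 0],
    [0, 0, 0, 0]
  ]
}}

```text
time: 17.87
tool_pos: [0.5403, -0.113, 0.0555]
tool_rot: [0.002, 0.756, 0.654, -0.002]
contact_force: [-3.4, -10.7, 0.4]
gripper_width: 0.319
```

{"method": "jog_arm", "body": {
  "targets": [
    [-0.0006, 0, 0, 0],
    [-0.0006, 0, 0, 0],
    [-0.0006, 0, 0, 0],
    [-0.0006, 0, 0, 0],
    [-0.0006, 0, 0, 0]
  ]
}}

```text
time: 18.28
tool_pos: [0.5403, -0.113, 0.0554]
tool_rot: [0.001, 0.756, 0.654, -0.001]
contact_force: [-2.6, -9.8, 0.8]
gripper_width: 0.313
```

{"method": "jog_arm", "body": {
  "targets": [
    [0, 0, 0, 0],
    [0, 0, 0, 0],
    [0, 0, 0, 0],
    [0, 0, 0, 0],
    [0, 0, 0, 0]
  ]
}}

```text
time: 18.7
tool_pos: [0.5402, -0.113, 0.0554]
tool_rot: [0.001, 0.756, 0.654, -0.001]
contact_force: [-2.9, -8.4, 0.4]
gripper_width: 0.316
```

{"method": "jog_arm", "body": {
  "targets": [
    [-0.0008, 0, 0, 0],
    [-0.0016, 0, 0, 0],
    [-0.0024, -0.0005, 0, 0],
    [-0.004, -0.001, 0, 0],
    [-0.008, -0.001, 0, 0]
  ]
}}

```text
time: 19.12
tool_pos: [0.5381, -0.1182, 0.0547]
tool_rot: [-0.001, 0.756, 0.654, 0.0]
contact_force: [0.3, -0.4, -1.7]
gripper_width: 0.316
```

```bash
python3 - <<'E'
from h import *
print(*shift(-.36,-.02,.054),manip.state()["contact_force"])
E
```

```text
[-0.1108 -0.0192] [ 0.5381 -0.1182  0.0547] shift [-0.2492  0.0017  0.0007 -0.2188] [ 0.32053428 -0.39896554 -1.73307924]
```

{"method": "jog_arm", "body": {
  "targets": [
    [-0.015, 0, 0, 0],
    [-0.045, 0, 0, 0],
    [-0.08, 0, 0, 0],
    [-0.115, 0, 0, 0],
    [-0.15, 0, 0, 0]
  ]
}}

```text
time: 19.53
tool_pos: [0.5163, -0.2685, 0.055]
tool_rot: [-0.0, 0.756, 0.654, 0.0]
contact_force: [1.8, 0.4, -0.7]
gripper_width: 0.316
```

{"method": "jog_arm", "body": {
  "targets": [
    [-0.035, 0, 0, 0],
    [-0.07, 0, 0, 0],
    [-0.1, 0, -0.01, 0],
    [-0.12, 0, -0.04, 0],
    [-0.12, 0, -0.08, 0]
  ]
}}

```text
time: 19.95
tool_pos: [0.4961, -0.388, 0.1315]
tool_rot: [-0.004, 0.758, 0.652, -0.0]
contact_force: [0.4, 0.0, -0.9]
gripper_width: 0.316
```

{"method": "jog_arm", "body": {
  "targets": [
    [0, 0, -0.02, 7],
    [0, 0, -0.02, 14],
    [0, 0, -0.02, 21],
    [0, 0, -0.02, 28],
    [0, 0, -0.02, 35]
  ]
}}

```text
time: 20.37
tool_pos: [0.4993, -0.386, 0.155]
tool_rot: [-0.0, 0.919, 0.393, 0.0]
contact_force: [0.3, -0.3, -0.7]
gripper_width: 0.318
```

{"method": "jog_arm", "body": {
  "targets": [
    [0, 0, 0, 7],
    [0, 0, 0, 14],
    [0, 0, 0, 21],
    [0, 0, 0, 28],
    [0, 0, 0, 35]
  ]
}}

```text
time: 20.78
tool_pos: [0.4993, -0.3859, 0.1547]
tool_rot: [-0.001, 0.995, 0.099, 0.0]
contact_force: [-0.7, 1.1, -1.4]
gripper_width: 0.322
```

{"method": "jog_arm", "body": {
  "targets": [
    [0, 0, 0, 2.5],
    [0, 0, 0, 2.5]
  ]
}}

```text
time: 20.95
tool_pos: [0.4992, -0.386, 0.1547]
tool_rot: [-0.001, 0.997, 0.08, 0.0]
contact_force: [0.5, -0.0, -1.1]
gripper_width: 0.318
```

```bash
python3 - <<'E'
from h import *
s=manip.state();q=s["tool_rot"];a=2*np.arctan2(q[2],q[1]);d=np.array([.473,-.382,.0085])-s["tool_pos"]
print(s["time"],s["tool_pos"],a,s["contact_force"],[d@[np.cos(a),np.sin(a),0],d@[np.sin(a),-np.cos(a),0],-d[2]])
A=cams.grab_frame("scene")[:,:,::-1];cv2.imwrite("pics/s6.png",cv2.resize(A,None,fx=S,fy=S,interpolation=cv2.INTER_CUBIC))
E
```

```text
20.95 [ 0.49922386 -0.38595462  0.15469639] 0.15971849740423874 [ 0.45902743 -0.00202551 -1.05906169] [np.float64(-0.025261137995590134), np.float64(-0.008074935614099317), np.float64(0.1461963920454195)]
```

View pics/s6.png

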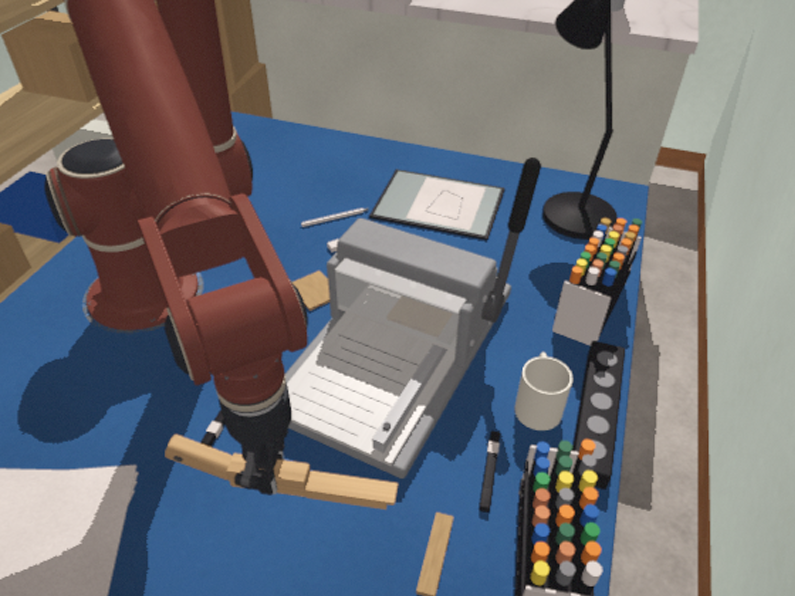

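The block now lies under the guard at about (420,315), along the guide, and the bystanders look unmoved. Next I'll lay the stick back where it was.

{"method": "jog_arm", "body": {
  "targets": [
    [-0.025, -0.008, 0.03, 0],
    [-0.025, -0.008, 0.065, 0],
    [-0.025, -0.008, 0.1, 0],
    [-0.025, -0.008, 0.125, 0],
    [-0.025, -0.008, 0.135, 0]
  ]
}}

```text
time: 21.42
tool_pos: [0.4706, -0.3797, 0.015]
tool_rot: [-0.003, 0.997, 0.081, -0.002]
contact_force: [-0.2, 0.6, -1.8]
gripper_width: 0.318
```

{"method": "jog_arm", "body": {
  "targets": [
    [0, 0, 0.003, 0],
    [0, 0, 0.006, 0],
    [0, 0, 0.008, 0],
    [0, 0, 0.0095, 0],
    [0, 0, 0.0095, 0]
  ]
}}

```text
time: 21.83
tool_pos: [0.4742, -0.3832, 0.0121]
tool_rot: [0.001, 0.997, 0.08, 0.001]
contact_force: [1.3, 0.7, -1.2]
gripper_width: 0.318
```

{"method": "jog_arm", "body": {
  "targets": [
    [0, 0, 0.001, 0],
    [0, 0, 0.002, 0],
    [0, 0, 0.002, 0]
  ]
}}

```text
time: 22.08
tool_pos: [0.4734, -0.3825, 0.0088]
tool_rot: [0.0, 0.997, 0.08, 0.0]
contact_force: [-1.3, -0.3, -1.7]
gripper_width: 0.314
```

{"method": "jog_arm", "body": {
  "targets": [
    [0, 0, 0.001, 0],
    [0, 0, 0.001, 0]
  ]
}}

```text
time: 22.25
tool_pos: [0.4734, -0.3826, 0.0078]
tool_rot: [0.0, 0.997, 0.08, 0.0]
contact_force: [1.1, -0.6, -0.4]
gripper_width: 0.311
```

{"method": "jog_arm", "body": {
  "targets": [
    [0, 0, 0.001, 0],
    [0, 0, 0.001, 0]
  ]
}}

```text
time: 22.42
tool_pos: [0.4734, -0.3826, 0.0077]
tool_rot: [-0.0, 0.997, 0.08, -0.0]
contact_force: [-2.5, 2.5, 6.2]
gripper_width: 0.315
```

{"method": "jog_arm", "body": {
  "targets": [
    [0, 0, 0, 0],
    [0, 0, 0, 0],
    [0, 0, 0, 0],
    [0, 0, 0, 0],
    [0, 0, 0, 0]
  ],
  "fingers": 1
}}

```text
time: 22.83
tool_pos: [0.4732, -0.3823, 0.0063]
tool_rot: [-0.0, 0.997, 0.08, -0.0]
contact_force: [-0.2, 0.5, -0.7]
gripper_width: 0.989
```

{"method": "jog_arm", "body": {
  "targets": [
    [0, 0, 0, 0],
    [0, 0, 0, 0],
    [0, 0, -0.01, 0],
    [0, 0, -0.03, 0],
    [0, 0, -0.065, 0]
  ]
}}

```text
time: 23.25
tool_pos: [0.4709, -0.38, 0.0684]
tool_rot: [-0.003, 0.997, 0.08, -0.003]
contact_force: [0.4, 0.4, -0.8]
gripper_width: 0.994
```

{"method": "jog_arm", "body": {
  "targets": [
    [0, 0, -0.035, 0],
    [0, 0, -0.075, 0],
    [0, 0, -0.11, 0],
    [0, 0, -0.14, 0],
    [0, 0, -0.14, 0]
  ]
}}

```text
time: 23.67
tool_pos: [0.4761, -0.3853, 0.2219]
tool_rot: [0.006, 0.997, 0.08, 0.005]
contact_force: [0.8, -0.1, 0.9]
gripper_width: 0.996
```

{"method": "jog_arm", "body": {
  "targets": [
    [-0.038, 0.012, 0, 0],
    [-0.076, 0.024, 0, 0],
    [-0.114, 0.036, 0, 0],
    [-0.15, 0.05, 0, 0],
    [-0.15, 0.05, 0, 0]
  ]
}}

```text
time: 24.08
tool_pos: [0.3283, -0.4583, 0.2118]
tool_rot: [0.001, 0.997, 0.077, -0.001]
contact_force: [0.6, 0.4, 0.7]
gripper_width: 1.002
```

```bash
python3 - <<'E'
from h import *
s=manip.state();print(s["time"],s["tool_pos"],s["contact_force"],s["gripper_width"])
a=cams.grab_frame("scene")[:,:,::-1];b=cams.grab_frame("side")[:,:,::-1]
A=cv2.resize(a[120:420,100:400],(400,400));B=cv2.resize(b[60:360,150:450],(400,400))
A2=cv2.resize(a[160:310,190:350],None,fx=2.5,fy=2.5)
cv2.imwrite("pics/c7.png",np.hstack([A,B])); cv2.imwrite("pics/c8.png",np.hstack([cv2.resize(a[180:280,230:330],(400,400),interpolation=3),cv2.resize(b[190:310,170:290],(400,400),interpolation=3)]))
E
```

```text
24.0833 [ 0.32832865 -0.45827296  0.21182517] [0.62930714 0.36214876 0.69809955] 1.0022026860501358
```

View pics/c7.png

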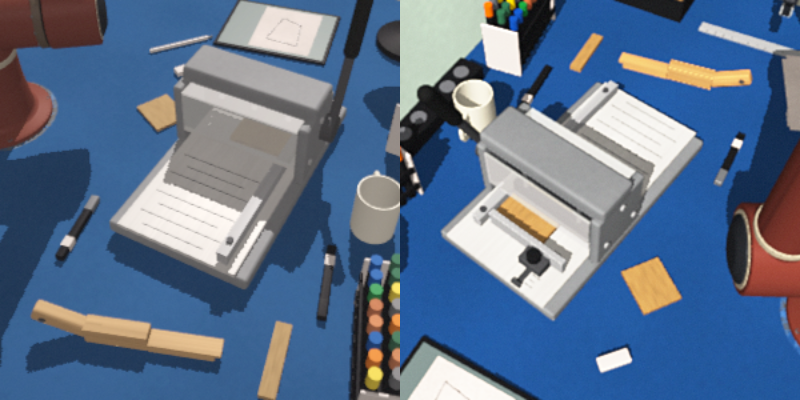

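View pics/c8.png

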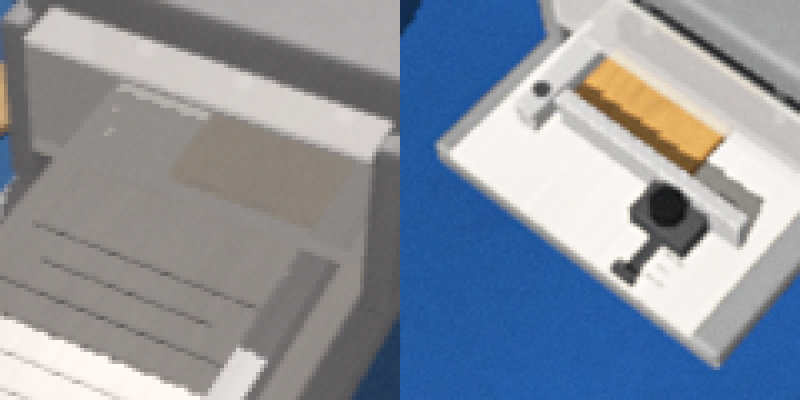

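```bash
python3 - <<'E'
from h import *
for n,(ox,oy,k) in {"scene":(230,180,4),"side":(170,190,400/120)}.items():
    for P in [(.0465,-.075,.055),(.0465,.035,.055),(.1765,-.075,.055),(.1765,.035,.055),(-.1,-.075,.07),(.1,-.075,.07),(.2,-.075,.07),(-.1,-.075,.045),(.1,-.075,.045)]:
        u=(proj(n,w(CUT,P))[0]-[ox,oy])*k; print(n,P,(u+[400*(n=="side"),0]).round())
E
```

```text
scene (0.0465, -0.075, 0.055) [331. 219.]
scene (0.0465, 0.035, 0.055) [176. 163.]
scene (0.1765, -0.075, 0.055) [408.  96.]
scene (0.1765, 0.035, 0.055) [261.  48.]
scene (-0.1, -0.075, 0.07) [230. 363.]
scene (0.1, -0.075, 0.07) [366. 150.]
scene (0.2, -0.075, 0.07) [423.  59.]
scene (-0.1, -0.075, 0.045) [230. 391.]
scene (0.1, -0.075, 0.045) [363. 177.]
side (0.0465, -0.075, 0.055) [674. -15.]
side (0.0465, 0.035, 0.055) [788.  58.]
side (0.1765, -0.075, 0.055) [560.  98.]
side (0.1765, 0.035, 0.055) [675. 179.]
side (-0.1, -0.075, 0.07) [ 790. -143.]
side (0.1, -0.075, 0.07) [627.  18.]
side (0.2, -0.075, 0.07) [535. 109.]
side (-0.1, -0.075, 0.045) [ 790. -123.]
side (0.1, -0.075, 0.045) [629.  37.]
```

```bash
python3 - <<'E'
from h import *
a=np.mean([cams.grab_frame("scene")[:,:,::-1] for _ in range(4)],0).astype(np.uint8);b=np.mean([cams.grab_frame("side")[:,:,::-1] for _ in range(4)],0).astype(np.uint8)
A=a[205:265,275:335].astype(float);A=np.clip((A-70)*1.9,0,255).astype(np.uint8)
cv2.imwrite("pics/c9.png",np.hstack([cv2.resize(A,(400,400),interpolation=2),cv2.resize(b[195:245,205:255],(400,400),interpolation=2)]))
E
```

```text
(no output)
```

View pics/c9.png

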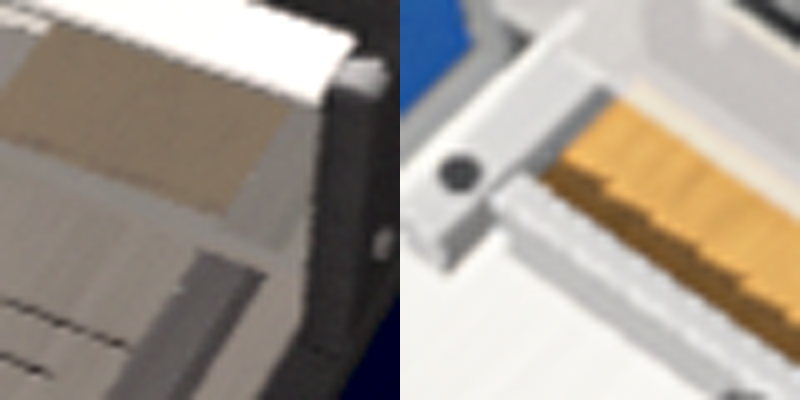

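The close crop shows the block edge running along the guide's grey face with no gap, and its front edge parallel to the gauge plate. I'm handing in.

```bash
python3 -c "
from plant import manip
s=manip.state();print(s['time'],s['contact_force'],s['joint_vel'].round(3));print(manip.job_done())"
```

```text
24.5833 [-0.09613108  0.36928695 -0.55556751] [-0.007 -0.001  0.    -0.001 -0.002 -0.   ]
the job is handed in; nothing more can be done
None
```

The block is home against the side guide and the back gauge, the stick is back on the table, and I handed the job in at 24.6 s.

**Block to guide:** I picked up the push stick by its grip and used its side to press the block square against the guide. That push peaked at about 16 N.

**Feed to gauge:** I fed the block under the guard with the stick's nose. The drag under the hold-down bar measured about 3.5 N. I felt the gauge with the TCP (the point between the fingertips) at about cutter x = -106 mm, so the fingers were still well short of the guarded space.
- **First touch:** the total push read about 18 N, so roughly 14 N on the plate. That is above the 5–12 N band but under the 22 N ramming limit.
- **Hold:** I eased off and held about 11.5 N, then about 9 N in total, each for 0.8 s. After drag that is about 8 N and 5.5 N on the plate. The drag is an estimate, so the plate force is too.

**Stick:** I backed it straight out and laid it down at its original spot, clear of the cutter.

**Last checks:**
- **Pictures:** the block lies along the guide with no visible gap, its front edge is parallel to the gauge plate, and the bystanders look unmoved.
- **Disagreement:** my projected cutter model and the fixed cameras differ by a few millimetres at the far end. I judged the fit from the edges in the pictures, not from those numbers.
- **Robot:** it was at rest with the gripper empty, open and touching nothing.

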